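Load the hole-marking template into the leather jig

TASK

Load the yellow template plate, the one with the wooden handle, into the marking jig: tuck its narrow tongue edge under the jig's metal lip with the opposite edge still raised, then lower that edge until the plate lies flat on the bed inside the low walls. Then slide the red catch fully in over the plate's free edge to lock it. Leave the brush, the tape roll and the jar where they are.

Things in the scene. Friction and masses are not known exactly. Their poses are not given: they have to be found in the camera images.
- plate_handle (a point): Middle of the loose template plate's handle: an upright dark-wood rib along the plate's y, 14 mm thick (x), 70 mm long, 40 mm high above the plate's upper face. This point is half-way up it: 26 mm above the plate's underside, 90 mm from the tongue's end, 70 mm from the free edge, on the centre line. Axes: the plate's (x from tongue to free edge, z up).
- plate_tongue (a point): Middle of the tongue's end edge, on the plate's underside. The plate is yellow plastic with black dots, 160 mm long (x), 120 mm wide (y), 6 mm thick, about 0.2 kg, flat on the table at the start. Its -x end narrows to a tongue 18 mm long, 90 mm wide, also 6 mm thick. Axes as the plate's.
- plate_free (a point): Middle of the plate's free edge (+x end, opposite the tongue), on the underside, 160 mm from the tongue's end. Axes as the plate's.
- jig: Marking jig, fixed, dark steel base 265 x 150 mm. Origin: table height, under the bed's middle; x points from lip to catch, z up. Bed (brown): 12 mm above the table, x -81.5 to 81.5, y -62.5 to 62.5 mm, so the plate has 3 mm to spare in x, 5 in y. Low side walls and the +x end wall (8 mm thick) rise 8 mm above the bed. Seated, the plate's x points along the jig's x.
- jig_lip (a point): Middle of the lip's inner edge, on its underside: jig x = -67.5 mm, 24 mm above the table. The lip is an aluminium bar across the bed's -x end, 6 mm thick, underside 12 mm above the bed, overhanging it 14 mm to a wall at x = -81.5. The tongue goes under it with the free edge up some 5 to 12 degrees (laid flat, the plate cannot pass over the end wall). Axes as the jig's.
- catch (a joint): Travel of the red catch in m: 0 = fully out, 0.024 = fully in; it slides towards the lip (jig -x) with 2 N of friction and stays where left; starts at 0 to 0.005. Its flat nose (36 mm wide, 20.5 to 26.5 mm above the table) has its tip at jig x = 89.5 mm when out and 65.5 mm when in, over the seated plate's edge with 2.5 mm of room. A plate not down blocks it.
- catch_grip (a point): Middle of the catch's red grip block, 24 mm (jig x) by 44 mm (jig y), standing from 29 to 58 mm above the table; this point is 44 mm above the table, at jig x = 137 mm when the catch is fully out, and moves with it. Axes as the jig's.
- brush_mid (a point): Middle of a bystander: a shoe brush 150 x 45 x 43 mm, dark wood with black bristles, lying loose.
- tape_mid (a point): Middle of a bystander: a grey tape roll, 90 mm across, 48 mm high, standing loose on its flat face.
- jar_mid (a point): Middle of a bystander: an amber jar of leather balm, 70 mm across, 75 mm high, loose.
There are look-alikes about, which are no part of the job. Of the things that look like the part that bears plate_handle, the largest one is meant.

How it is judged:
By the outcome, as a careful person would: the job done as asked, in the order asked, and still so for the second after the job is handed in, with the robot touching nothing.
It also fails if it takes over 48 s, if anything falls off the work surface, if the arm or the gripper's body presses on something with over 40 N, if the wrist force passes 120 N, or if a joint passes its speed limit or range.

ROBOT

A 6-joint arm with a two-finger parallel gripper is mounted at the origin on the work surface. World frame = base frame: x ahead of the robot, y to its left, z up, the work surface at z = 0. Lengths are in mm, angles in rad, forces in N, time in s.
With the tool pointing down it reaches from about 275 to 825 mm from the base axis. Payload 4.9 kg.
Tool frame: the origin (TCP) lies at the very end of the fingers, on their centre line; the grasp point (between the pads) lies 19 mm behind it; z points along the fingers, y is the line along which they close (so a half turn about z gives the same grasp; the last joint's range is limited). The gripper opens to 85 mm and grips with 20 to 120 N. Pads are 22 mm wide; open, the fingers measure 114 mm over their backs; the gripper's body (76 mm by 85 mm) begins 54 mm behind the grasp point. The pads swing forward as they close: fully open they stand 13 mm farther back than shut.
Start: joints at [-1.41, 0.326, -0.193, 1.052, 0, 1.437], TCP at [159.813, -526.287, 193.181] pointing down, gripper open.
Joint ranges: [-2.65, 2.65], [-0.97, 1.79], [-1.3, 1.35], [-1.93, 2.1], [-1.47, 1.37], [-3.14, 3.14]. Speed limits (rad/s): [2.57, 2.57, 3.14, 3.14, 3.14, 3.14].

INTERFACE

Orientations are given as [roll, pitch, yaw] about the fixed x, y, z axes, in that order (R = Rz(yaw) Ry(pitch) Rx(roll)).
In Python, from bench import bot, solve_ik, imaging gives the robot as it stands. Calls block until the motion is done:
- bot.move_ptp(position, orientation): joint-space move of the TCP to a pose.
- bot.movel(position, rot=None, max_speed=150, threshold=None): straight line of the TCP; rot=None keeps the orientation; max_speed is the mean speed in mm/s. With threshold (N) it stops when the force on the tool has changed by that much, and returns True; else False.
- bot.move_j(angles): joint-space move.
- bot.grip(opening, effort=None): opening from 0.0 (shut) to 1.0 (fully open); effort is the grip in N (None keeps the last); returns when the fingers have stopped.
- bot.dwell(seconds).
- solve_ik(position, orientation): joint angles nearest the present ones, or None.
- bot.get_state(): the state.
- imaging.capture(name): name is "side" or "top" or "wrist"; returns the picture (384x512x3 uint8, blue, green, red); there is no depth.
- imaging.camera_model(name): a dict with "K" (3x3 intrinsics, pixels), "position" and "rotation" of the camera in the world. Camera axes: x right, y up, looking along -z (the intrinsics and any distortion apply to the point x, -y, -z); pixel columns grow to the right and rows downward; lengths in mm; the calibration is good to about 2 mm. A picture is of the moment at which its call begins: read the wrist's pose just before it. camera_model takes no time and is no camera call; for the wrist camera it gives the pose at the moment of the call.
A pose or a line that the arm cannot do raises bot.IKError and nothing moves.
- bot.sign_off(): hands the job in; it is judged then, once.
The state is a dict: "t": time; "qpos": joint angles; "joint_velocities": joint speeds; "effort": joint torques, N m; "tcp_pos": TCP position; "orientation": TCP orientation; "contact_force": force on the tool from outside, world axes, zero at the start; "wrist_torque": the same for the moment, N m; "opening": opening from 0.0 (shut) to 1.0 (fully open); "gripper_force": force on a finger pad.
Only numpy, scipy, OpenCV 4.12 (cv2) and the standard library are available. Lean on these libraries where they do the work, as an engineer would, in place of code of your own. Each camera call takes 0.05 s, during which the arm holds its last target. There are 200 camera calls.

## Working session

There is one attempt and no reset: what is moved stays moved. The work goes in short steps, each a Python script; the robot and the scene stay as the last script left them, time stands still between calls to the robot, and variables do not carry over. Pictures are saved under pics/ and viewed, at most 10 in all, crops included, and the job is handed in when it is done.

```bash
ls; mkdir -p pics
python3 - <<'E'
from bench import bot, solve_ik, imaging
import cv2, numpy as np
for n in ("top","side"):
    cv2.imwrite(f"pics/{n}0.png", imaging.capture(n)); m=imaging.camera_model(n); print(n,{k:(np.round(v,3).tolist() if not isinstance(v,str) else v) for k,v in m.items()})
print(bot.get_state()['t'])
E
```

```text
pics
top {'K': [[371.591, 0.0, 255.969], [0.0, 371.591, 194.744], [0.0, 0.0, 1.0]], 'position': [334.79, 2.057, 1268.725], 'rotation': [0.182, 0.008, -1.598]}
side {'K': [[355.226, 0.0, 259.726], [0.0, 355.226, 191.957], [0.0, 0.0, 1.0]], 'position': [212.156, 604.229, 812.266], 'rotation': [0.734, -0.013, -2.614]}
0.1
```

View pics/top0.png

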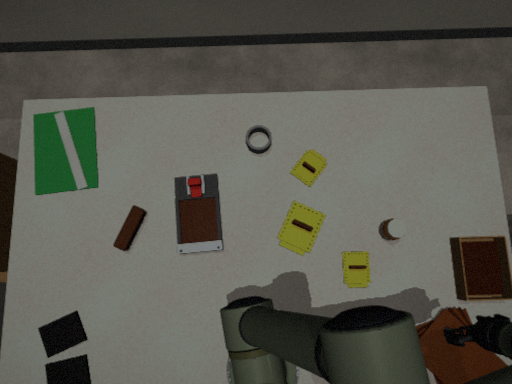

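View pics/side0.png

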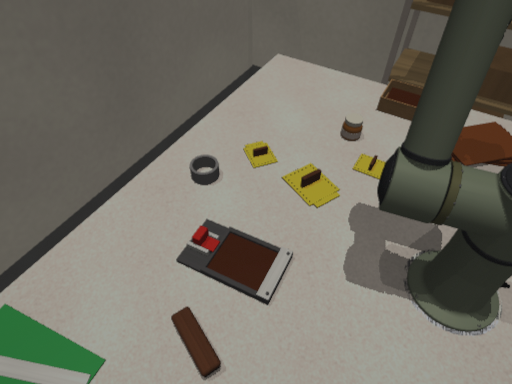

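Three yellow plates with handles show in the top view: (309,167) small, (302,227) largest, (356,268) small. The one at (302,227) is meant, being the largest. The jig is at (199,215) with its lip at (200,247) and catch at (195,186). The brush is at (130,228), the tape at (258,139) and the jar at (390,229).

```bash
cat > h.py <<'E'
from bench import bot, solve_ik, imaging
import cv2, numpy as np
from scipy.spatial.transform import Rotation as R
def proj(m,P):
    p=(np.atleast_2d(P)-m['position'])@R.from_euler('xyz',m['rotation']).as_matrix()
    q=p*[1,-1,-1]; q=q@np.array(m['K']).T; return q[:,:2]/q[:,2:]
def ray(m,uv,z):
    uv=np.atleast_2d(np.float64(uv)); d=np.c_[uv,np.ones(len(uv))]@np.linalg.inv(m['K']).T*[1,-1,-1]
    d=d@R.from_euler('xyz',m['rotation']).as_matrix().T; c=np.array(m['position'])
    return c+d*((z-c[2])/d[:,2])[:,None]
def comps(mask,amin=60):
    n,l,s,c=cv2.connectedComponentsWithStats(mask.astype(np.uint8)); return [(l==i,s[i],c[i]) for i in range(1,n) if s[i,4]>=amin]
def yellow(im):
    h=cv2.cvtColor(im,cv2.COLOR_BGR2HSV); return cv2.inRange(h,(22,120,60),(36,255,255))>0
def red(im):
    h=cv2.cvtColor(im,cv2.COLOR_BGR2HSV); return (cv2.inRange(h,(0,180,90),(6,255,255))|cv2.inRange(h,(174,180,90),(180,255,255)))>0
E
python3 - <<'E'
from h import *
im=cv2.imread('pics/top0.png'); m=imaging.camera_model('top')
for k,f in (('y',yellow),('r',red)):
    for mk,s,c in comps(f(im),30): print(k,s,np.round(c,1),np.round(ray(m,c,6 if k=='y' else 50)[0],0))
for n,p in dict(lip=(200,247),bedtop=(200,197),catch=(195,186)).items(): print(n,np.round(ray(m,p,24)[0]))
s=cv2.imread('pics/side0.png')
a=cv2.resize(im[190:265,265:365],(400,300),interpolation=cv2.INTER_CUBIC); b=cv2.resize(im[165:265,160:260],(300,300),interpolation=cv2.INTER_CUBIC)
cv2.imwrite('pics/crop1.png',np.hstack([a,b]))
E
```

```text
y [290 150  37  37 701] [308.9 167. ] [ 660. -182.    6.]
y [ 278  201   47   54 1468] [300.  228.3] [ 447. -140.    6.]
y [342 252  28  36 833] [355.9 268.7] [ 307. -319.    6.]
r [188 178  12   7  75] [193.5 180.8] [613. 215.  50.]
r [191 186  10  11  99] [195.4 191.2] [577. 208.  50.]
lip [393. 197.  24.]
bedtop [561. 197.  24.]
catch [600. 214.  24.]
```

View pics/crop1.png

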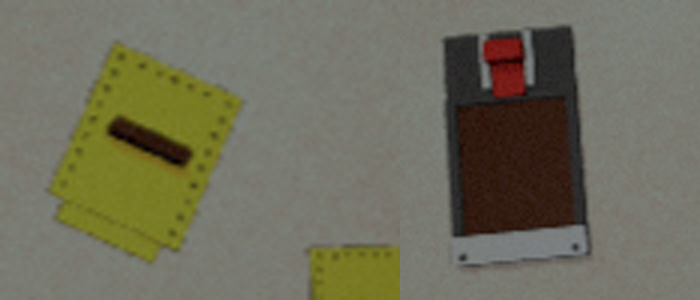

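The left crop shows the largest plate, with its handle at crop (150,140) and its narrow tongue at (105,235), facing the robot, so plate yaw is about -25°. The right crop shows the jig with its lip nearest the robot, so its yaw is about +3°. Next I look from close up with the wrist camera.

Run:
```python
from h import *
s=bot.get_state(); print(np.round(s['orientation'],3)); print(imaging.camera_model('wrist'))
ims=[]
import json
for n,(p,yaw) in dict(plate=((430,-140,300),-1.57-0.42),jig=((480,200,330),-1.57)).items():
    bot.move_ptp(p,[np.pi,0,yaw if solve_ik(p,[np.pi,0,yaw]) is not None else yaw+np.pi])
    bot.dwell(.3)
    m=imaging.camera_model('wrist'); im=imaging.capture('wrist'); cv2.imwrite(f'pics/w_{n}.png',im); ims.append(im)
    json.dump({k:np.array(v).tolist() for k,v in m.items()},open(f'pics/w_{n}.json','w'))
    s=bot.get_state(); print(s['t'],np.round(s['orientation'],3),s['qpos'],np.round(m['position']))
cv2.imwrite('pics/w0.png',cv2.resize(np.hstack(ims),(800,300)))
```

```text
[-3.14  -0.     0.295]
{'K': array([[292.93453464,   0.        , 261.6464251 ],
       [  0.        , 292.93453464, 194.53306155],
       [  0.        ,   0.        ,   1.        ]]), 'position': array([ 232.84559391, -504.42255015,  374.27395189]), 'rotation': array([-0.30706385,  0.00144442, -1.27622134])}
3.0417 [ 3.142  0.    -1.99 ] [-4.78501869e-01  8.91407446e-02 -2.21076102e-01  1.26065610e+00
  9.00537343e-07 -1.62977827e+00] [ 398. -211.  482.]
4.6917 [-3.141 -0.    -1.571] [ 2.51517520e-01  2.17096182e-01  6.43616730e-03  1.36005507e+00
 -6.22523721e-05 -1.31888705e+00] [479. 121. 512.]
```

View pics/w0.png

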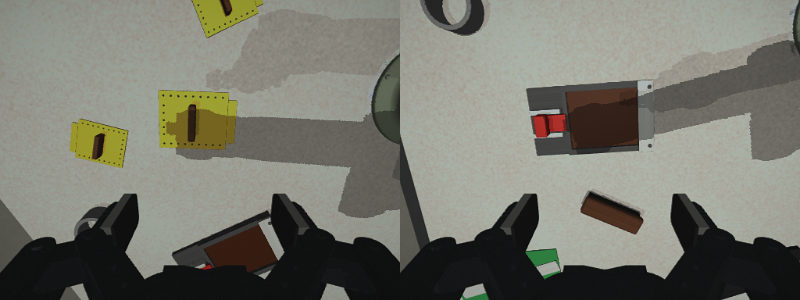

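The left view shows the plate at full-frame pixel (253,153), part in shadow, with its tongue on the right. The right view shows the jig at (246,150), with the red catch at left (188,160) and the lip at right (315,145).

Run:
```python
from h import *
import json
def rect(n,lo,hi,z,near):
    im=cv2.imread(f'pics/w_{n}.png'); m=json.load(open(f'pics/w_{n}.json'))
    h=cv2.cvtColor(cv2.GaussianBlur(im,(3,3),0),cv2.COLOR_BGR2HSV); mk=cv2.morphologyEx(cv2.inRange(h,lo,hi),cv2.MORPH_CLOSE,np.ones((5,5)))
    c=[c for c in cv2.findContours(mk,0,1)[0] if cv2.contourArea(c)>150]
    c=min(c,key=lambda c:np.linalg.norm(c[:,0].mean(0)-near))
    P=ray(m,c[:,0],z)[:,:2]; r=cv2.minAreaRect(P.astype(np.float32)); print(n,z,np.round(cv2.boundingRect(c)),np.round(r[0],1),np.round(r[1],1),round(r[2],2),np.round(cv2.boxPoints(r),1).tolist())
rect('plate',(20,100,20),(38,255,255),6,(253,153))
rect('plate',(3,60,15),(18,255,75),46,(245,157))
im=cv2.imread('pics/w_jig.png');print(cv2.cvtColor(im,cv2.COLOR_BGR2HSV)[[120,150,180,150,150,157,150],[260,260,260,300,315,175,215]].tolist())
rect('jig',(0,100,10),(16,255,85),12,(260,150))
rect('jig',(0,200,90),(6,255,255),58,(180,160))
```

```text
plate 6 [203 115 101  77] [ 445.  -142.8] [120.1 159.8] 63.73 [[346.79998779296875, -161.3000030517578], [490.1000061035156, -232.0], [543.2999877929688, -124.30000305175781], [400.0, -53.599998474121094]]
plate 46 [241 135  10  46] [ 452.3 -148.2] [68.3 13.3] 64.73 [[431.70001220703125, -176.1999969482422], [443.79998779296875, -181.89999389648438], [472.8999938964844, -120.0999984741211], [460.8999938964844, -114.5]]
[[10, 132, 81], [10, 133, 50], [8, 133, 48], [9, 133, 50], [45, 9, 118], [1, 197, 170], [75, 15, 35]]
jig 12 [211 112  94  78] [486.3 203.3] [157.7 123.7] 3.75 [[403.6000061035156, 259.79998779296875], [411.70001220703125, 136.39999389648438], [569.0, 146.6999969482422], [560.9000244140625, 270.20001220703125]]Traceback (most recent call last):
  File "<stdin>", line 13, in <module>
  File "<stdin>", line 7, in rect
ValueError: min() iterable argument is empty
```

Run:
```python
from h import *
import json
im=cv2.imread('pics/w_jig.png'); m=json.load(open('pics/w_jig.json'))
h=cv2.cvtColor(im,cv2.COLOR_BGR2HSV)
def rect(mk,z,near,op=3):
    mk=cv2.morphologyEx(mk,cv2.MORPH_CLOSE,np.ones((3,3)));mk=cv2.morphologyEx(mk,cv2.MORPH_OPEN,np.ones((op,op)))
    c=min([c for c in cv2.findContours(mk,0,1)[0] if cv2.contourArea(c)>60],key=lambda c:np.linalg.norm(c[:,0].mean(0)-near))
    r=cv2.minAreaRect(ray(m,c[:,0],z)[:,:2].astype(np.float32)); print(z,cv2.boundingRect(c),np.round(r[0],1),np.round(r[1],1),round(r[2],2),np.round(cv2.boxPoints(r),1).tolist())
rect(cv2.inRange(h,(6,90,10),(16,255,110)),12,(260,150),15)
red=cv2.inRange(h,(0,170,60),(5,255,255))|cv2.inRange(h,(175,170,60),(180,255,255))
rect(red,58,(180,160))
# jig outline: non-table, incl. base (z~12..20)
g=cv2.inRange(h,(0,0,0),(180,255,75)); 
print(im[155:162,170:218:3].max(2).tolist()[3], im[155:162,170:218:3,1].tolist()[3])
print('row 150 V',h[150,300:335,2].tolist(),'row 125', h[125,300:335,2].tolist())
cv2.imwrite('pics/jigcrop.png',cv2.resize(im[95:205,155:335],(720,440),interpolation=cv2.INTER_CUBIC))
```

```text
12 (214, 113, 91, 76) [481.7 202.8] [150.1 124.2] 3.65 [[402.8999938964844, 260.0], [410.79998779296875, 136.0], [560.5999755859375, 145.60000610351562], [552.7000122070312, 269.5]]
58 (171, 146, 43, 30) [587.8 208.8] [64.2 43. ] 4.08 [[554.2999877929688, 228.0], [557.2999877929688, 185.10000610351562], [621.2999877929688, 189.6999969482422], [618.2000122070312, 232.5]]
[67, 170, 169, 172, 171, 146, 57, 144, 146, 173, 172, 172, 172, 119, 89, 50] [67, 44, 43, 46, 46, 34, 15, 37, 37, 48, 47, 48, 48, 35, 23, 50]
row 150 V [50, 50, 50, 49, 47, 119, 119, 115, 115, 116, 116, 115, 113, 116, 118, 118, 118, 118, 118, 115, 116, 113, 113, 117, 105, 91, 113, 115, 114, 114, 115, 113, 113, 112, 110] row 125 [39, 39, 41, 39, 63, 95, 94, 94, 94, 95, 94, 94, 92, 95, 96, 95, 97, 96, 96, 95, 94, 93, 93, 94, 102, 92, 90, 89, 88, 86, 87, 91, 90, 88, 91]
```

View pics/jigcrop.png

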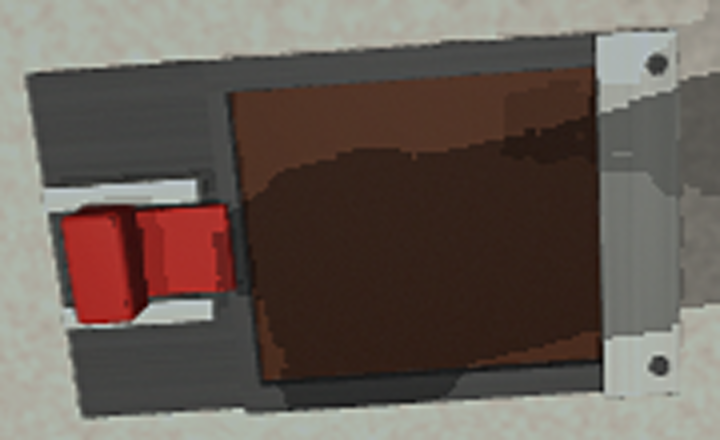

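The enlarged crop confirms the jig's bed, the lip on the right and the catch on the left. The pose is origin ≈ (476.5, 202.3) with yaw 3.7°, and the plate sits at (445, -142.8) with yaw -26.3°. Next I grasp the handle and hover over the jig.

```bash
cat >> h.py <<'E'
JO=np.array([476.5,202.3]); JY=np.deg2rad(3.7); H=11.
def pose(tip,yaw,th,d=90.):
    """TCP pose for a held plate: tip = tongue end underside (world), yaw, free-edge-up angle (rad)"""
    B=R.from_euler('z',yaw)*R.from_euler('y',-th)
    o=B*R.from_euler('xyz',[np.pi,0,-np.pi/2])
    return np.array(tip)+B.apply([d,0,H]), o.as_euler('xyz')
def jw(x,y,z,JO=JO,JY=JY):
    return np.r_[JO+R.from_euler('z',JY).apply([x,y,0])[:2],z]
E
python3 - <<'E'
from h import *
py=np.deg2rad(-26.3); c=np.array([445,-142.8]); u=np.array([np.cos(py),np.sin(py)])
tip=np.r_[c-80*u,0]
th=np.deg2rad(9)
for x,z in((-57,60),(-57,13),(-84,13)): print(solve_ik(*pose(jw(x,0,z),JY,th)))
p,o=pose(tip,py,0); print(p,o)
bot.move_ptp(p+[0,0,90],o); bot.movel(p,threshold=15,max_speed=100); 
print(bot.get_state()['contact_force'],bot.get_state()['tcp_pos'])
bot.grip(0,60); s=bot.get_state(); print('grip',s['opening'],s['gripper_force'],s['contact_force'])
bot.movel(p+[0,0,120],max_speed=150)
s=bot.get_state(); print(s['opening'],s['gripper_force'],s['contact_force'])
p,o=pose(jw(-57,0,75),JY,th); bot.move_ptp(p,o); bot.dwell(.3)
s=bot.get_state(); print(s['t'],p,s['tcp_pos'],s['opening'])
import json
m=imaging.camera_model('wrist'); im=imaging.capture('wrist'); cv2.imwrite('pics/w_h.png',im); json.dump({k:np.array(v).tolist() for k,v in m.items()},open('pics/w_h.json','w'))
cv2.imwrite('pics/s_h.png',imaging.capture('side'))
cv2.imwrite('pics/v1.png',np.hstack([cv2.resize(im,(400,300)),cv2.resize(cv2.imread('pics/s_h.png')[130:310,150:390],(400,300))]))
E
```

```text
[ 0.26800647  0.31051442 -0.53986953  0.56652038 -0.03160958 -1.36980428]
[ 0.26800647  0.37699577 -0.59193408  0.44797449 -0.03160958 -1.36980428]
[ 0.27975568  0.33890833 -0.65454987  0.42382372 -0.03340838 -1.35818745]
[ 453.9648643  -147.23071191   11.        ] [ 3.14159265  0.         -2.02981792]
[-1.13805883 -0.10751019  0.31703981] [ 454.50682309 -147.42727569   11.48618133]
grip 0.002521435816251445 0.0 [-0.28545134 -0.20734115 -0.44199175]
0.0034160057626831174 0.0 [ 0.56542142 -0.04273141  0.34816505]
10.6333 [506.6082833  204.24701534  99.9436736 ] [506.9586122  203.48303136 100.0375542 ] 0.002994379128671003
```

View pics/v1.png

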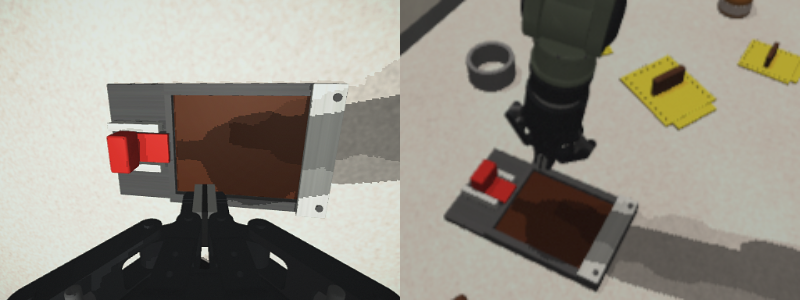

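The grasp missed. The gripper shut empty, and the side crop shows the plate still at its place (670,85). I'll check where the fingertips really are.

Run:
```python
from h import *
import json
s=bot.get_state(); t=np.array(s['tcp_pos']); Rt=R.from_euler('xyz',s['orientation'])
for n in('w_h','side','top'):
    m=json.load(open('pics/w_h.json')) if n=='w_h' else imaging.camera_model(n)
    print(n,np.round(proj(m,np.array([t,t+Rt.apply([0,0,-19]),[454,-147,46],[454,-147,6]])),1).tolist())
print(s['orientation'],s['opening'])
sd=imaging.capture('side');cv2.imwrite('pics/s2.png',sd)
m=imaging.camera_model('side'); 
for mk,st,c in comps(yellow(sd),200): print(st,np.round(c,1),np.round(ray(m,c,6)[0],1))
for mk,st,c in comps(yellow(cv2.imread('pics/side0.png')),200): print('old',st,np.round(c,1),np.round(ray(m,c,6)[0],1))
im=cv2.imread('pics/w_h.png')
cv2.imwrite('pics/v2.png',np.hstack([cv2.resize(im[200:360,160:360],(500,400)),cv2.resize(sd[190:270,190:270],(300,400))]))
```

```text
w_h [[260.8, 224.0], [260.7, 236.3], [442.4, -521.3], [413.1, -383.1]]
side [[233.9, 237.4], [234.7, 233.3], [311.7, 173.3], [310.2, 182.3]]
top [[194.1, 209.8], [193.1, 209.9], [303.3, 225.0], [301.9, 226.1]]
[-2.98446373e+00  1.51333049e-07 -1.50714969e+00] 0.0016253454359076965
[353 154  41  26 592] [373.2 167.3] [ 305.1 -316.     6. ]
[ 282  163   58   45 1206] [312.  186.5] [ 441.6 -133.7    6. ]
old [244 141  33  27 474] [259.2 154.6] [ 656.8 -176.1    6. ]
old [353 154  33  25 456] [369.2 166.1] [ 318.1 -315.     6. ]
old [ 282  163   58   45 1206] [312.  186.5] [ 441.6 -133.8    6. ]
```

View pics/v2.png

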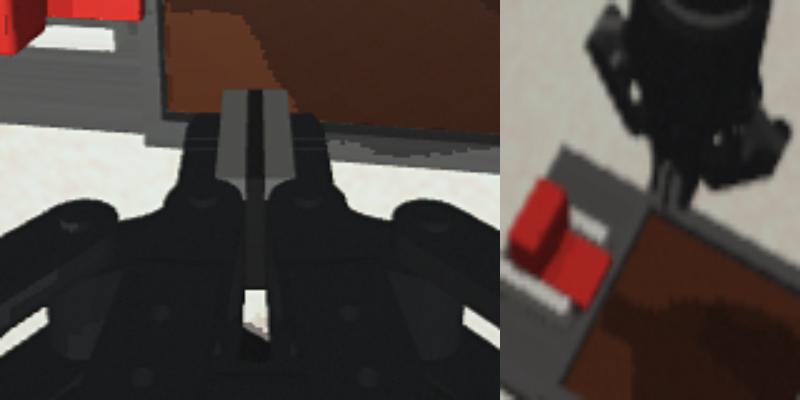

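Fingertips appear about 19 mm or more short of the projected TCP: row 236 in the wrist view against 224 expected, and row 231 in the side view against 237. A touch test on bare table will give the true finger length.

Run:
```python
from h import *
s=bot.get_state(); t=np.array(s['tcp_pos'])
bot.movel(t+[0,0,50])
bot.move_ptp([420,20,50],[np.pi,0,-1.75]); bot.dwell(.2)
im=imaging.capture('side')
r=bot.movel([420,20,-35],max_speed=50,threshold=5); s=bot.get_state(); print(r,s['tcp_pos'],s['contact_force'],s['opening'])
m=imaging.camera_model('side'); im2=imaging.capture('side'); w=imaging.capture('wrist'); mw=imaging.camera_model('wrist')
print(proj(m,[s['tcp_pos']]),proj(mw,[s['tcp_pos']]))
bot.movel([420,20,80]); print(bot.get_state()['t'])
u,v=proj(m,[s['tcp_pos']])[0].astype(int)
cv2.imwrite('pics/v3.png',np.hstack([cv2.resize(im2[v-60:v+40,u-50:u+50],(400,400)),cv2.resize(w[180:300,200:320],(400,400))]))
```

```text
False [420.2675436   19.98062812 -34.77270616] [ 0.44905048  0.87612491 -0.19492721] -0.0031170012840631774
[[295.01034143 231.73104915]] [[260.54268821 223.98165058]]
15.275
```

View pics/v3.png

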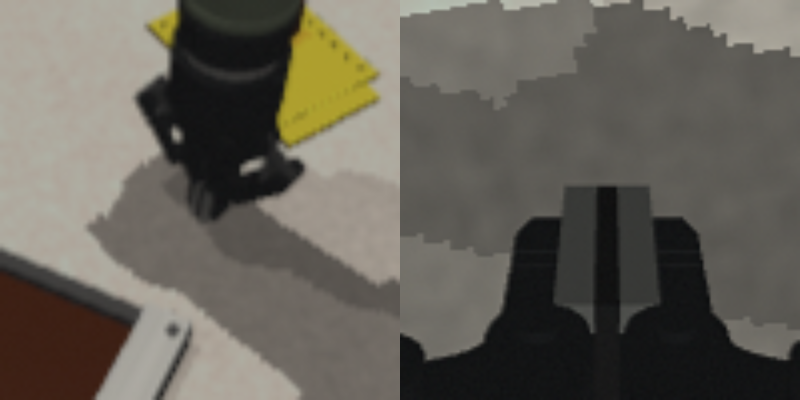

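Run:
```python
from h import *
s=bot.get_state(); t=np.array(s['tcp_pos']); Rt=R.from_euler('xyz',s['orientation']); print(t,s['contact_force'],s['effort'])
mw=imaging.camera_model('wrist'); ms=imaging.camera_model('side')
print('cam in tool',Rt.inv().apply(np.array(mw['position'])-t))
for k in (0,-20,-35,-50,-65):
    print(k,np.round(proj(mw,t+Rt.apply([[-11,0,k],[0,0,k],[11,0,k],[-11,11,k]])),1).tolist(), np.round(proj(ms,t+Rt.apply([[0,0,k]])),1).tolist())
im=imaging.capture('wrist'); g=cv2.cvtColor(im,cv2.COLOR_BGR2GRAY); print('wrist cols',[ (c,g[215:300:3,c].tolist()) for c in (252,256,261,270)])
sd=imaging.capture('side'); g=cv2.cvtColor(sd,cv2.COLOR_BGR2GRAY); u=int(proj(ms,[t])[0,0]); v0=int(proj(ms,[t])[0,1])-20
print(u,v0); print(g[v0:v0+26,u-9:u+10])
```

```text
[419.36660009  20.05968161  79.42446295] [ 0.63182784 -0.44041948 -0.63696515] [ 1.35689008e-02 -3.36968851e+01  2.14654166e+01  3.34583659e-03
  3.89347315e-04  1.55241946e-05]
cam in tool [  78.10007869    0.54634383 -181.77862609]
0 [[260.7, 238.8], [260.6, 223.9], [260.6, 208.6], [276.8, 238.8]] [[299.0, 206.9]]
-20 [[260.6, 253.2], [260.6, 237.0], [260.5, 220.2], [278.4, 253.2]] [[299.7, 202.1]]
-35 [[260.5, 266.2], [260.5, 248.8], [260.5, 230.7], [279.8, 266.1]] [[300.3, 198.3]]
-50 [[260.4, 281.5], [260.4, 262.9], [260.4, 243.4], [281.6, 281.5]] [[300.8, 194.5]]
-65 [[260.3, 300.1], [260.3, 279.9], [260.3, 258.7], [283.6, 300.1]] [[301.4, 190.6]]
wrist cols [(252, [108, 108, 105, 106, 109, 109, 111, 52, 54, 54, 53, 54, 54, 54, 53, 53, 54, 54, 54, 75, 17, 18, 19, 17, 19, 17, 18, 17, 19]), (256, [111, 106, 108, 107, 111, 110, 110, 51, 55, 54, 54, 54, 54, 54, 53, 54, 54, 54, 53, 74, 74, 29, 19, 20, 16, 17, 20, 20, 20]), (261, [104, 106, 107, 109, 105, 111, 110, 19, 15, 15, 17, 16, 16, 16, 16, 16, 15, 18, 16, 23, 23, 23, 24, 22, 23, 23, 23, 22, 25]), (270, [110, 111, 111, 111, 108
[... 1516 characters left out ...]
 162 163 164 164 165 164 165 163 154 121 113
  140]
 [165 163 164 163 162 162 165 164 164 165 165 164 164 165 164 163 155 121
  113]
 [165 164 165 163 163 163 165 168 167 165 164 163 162 163 165 165 165 155
  123]
 [165 164 164 161 162 162 164 167 167 164 163 163 163 163 165 164 164 166
  157]
 [165 164 162 160 161 162 165 165 164 162 162 163 164 164 164 162 165 167
  166]
 [166 164 163 160 162 162 163 162 161 161 163 164 164 164 163 163 165 166
  166]
 [166 165 165 163 163 162 162 161 161 163 165 167 166 165 164 163 162 164
  167]
 [160 166 164 164 163 163 163 163 164 165 164 165 167 166 164 164 163 164
  166]
 [131 137 136 158 163 165 165 166 167 166 164 164 166 166 165 165 164 166
  166]]
```

Both views agree that the real fingertips end about 35–41 mm short of the reported TCP. I measure this by touching the table, then grasp again with the offset.

Run:
```python
from h import *
bot.movel([420,20,-30],max_speed=200)
r=bot.movel([420,20,-60],max_speed=40,threshold=4); s=bot.get_state(); z=s['tcp_pos'][2]; print(r,z,s['contact_force'],s['t'])
bot.movel([420,20,60],max_speed=250)
if r:
    bot.grip(1.0)
    open('h.py','a').write(f"\nH={11+z+0.5:.2f}\n")
    import h; h.H=11+z+0.5
    py=np.deg2rad(-26.3); c=np.array([445,-142.8]); u=np.array([np.cos(py),np.sin(py)])
    p,o=h.pose(np.r_[c-80*u,0],py,0); bot.move_ptp(p+[0,0,90],o); r=bot.movel(p,threshold=12,max_speed=130)
    s=bot.get_state(); print(r,p,s['tcp_pos'],s['contact_force'])
    bot.grip(0,60); s=bot.get_state(); print(s['opening'],s['gripper_force'],s['contact_force'],s['tcp_pos'],s['t'])
```

```text
True -38.088361040374 [-2.22842608 -0.40161687 12.62904108] 16.475
False [ 453.9648643  -147.23071191  -26.58836104] [ 454.42682759 -146.95941118  -26.11242234] [ 0.42940151 -0.30578765  0.21592364]
0.15737825075609985 59.28072452545166 [-0.94360231  0.3280772   5.01172971] [ 454.19359834 -147.42321575  -26.28038089] 20.0083
```

Run:
```python
from h import *
import json
s=bot.get_state(); t=np.array(s['tcp_pos'])
bot.movel(t+[0,0,90],max_speed=200)
th=np.deg2rad(9); p,o=pose(jw(-57,0,45),JY,th); bot.move_ptp(p,o); bot.dwell(.2)
s=bot.get_state(); print(s['t'],p,s['tcp_pos'],s['opening'],s['contact_force'])
m=imaging.camera_model('wrist'); im=imaging.capture('wrist'); cv2.imwrite('pics/w_i.png',im); sd=imaging.capture('side'); cv2.imwrite('pics/s_i.png',sd)
ms=imaging.camera_model('side'); json.dump({k:np.array(v).tolist() for k,v in m.items()},open('pics/w_i.json','w'))
t=np.array(s['tcp_pos']); Ro=R.from_euler('xyz',s['orientation']); B=Ro*R.from_euler('xyz',[np.pi,0,-np.pi/2]).inv()
pl=np.array([[0,-45,6],[18,-45,6],[18,-60,6],[160,-60,6],[160,60,6],[18,60,6],[18,45,6],[0,45,6]],float)
W=t+B.apply(pl-[90,0,H])
J=np.array([jw(*q) for q in [(81.5,-62.5,20),(-67.5,-62.5,30),(-67.5,62.5,30),(81.5,62.5,20)]])
outs=[]
for q,mm,sc,(x0,y0,w,h) in((im,m,2,(110,60,200,200)),(sd,ms,4,(170,170,100,100))):
    k=400/w; c=cv2.resize(q[y0:y0+h,x0:x0+w],(400,400),interpolation=cv2.INTER_CUBIC)
    for P,col in((W,(255,0,255)),(J,(255,255,0))):
        cv2.polylines(c,[np.int32((proj(mm,P)+.5-[x0,y0])*k)],True,col,1)
    outs.append(c)
cv2.imwrite('pics/v4.png',np.hstack(outs))
```

```text
22.15 [512.4763979  204.62648929  32.81646888] [513.01363262 203.53427554  32.92956022] 0.14890573702476023 [-0.82551085  0.80592004 -2.747846  ]
```

View pics/v4.png

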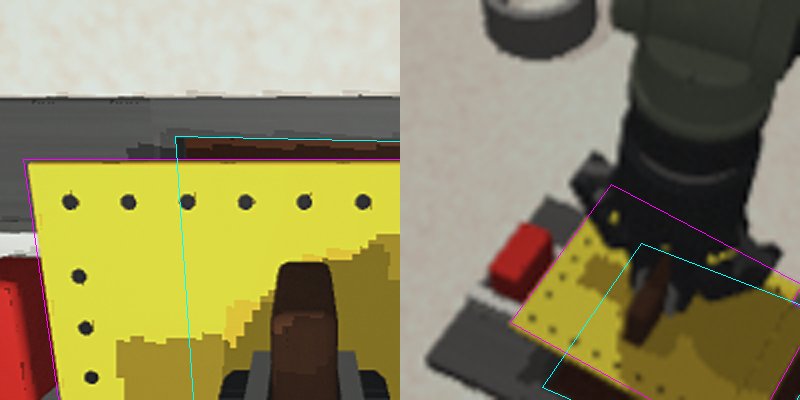

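The wrist overlay matches the held plate's free edge and -y edge within about 1 mm (crop corner (25,162)), and the jig outline fits the bed. The steady arm offset is about (+0.5, -1.1) mm, which I correct. Next I insert the tongue.

```bash
cat >> h.py <<'E'
OFF=np.array([-0.5,1.0,0.])
def tipnow():
    s=bot.get_state(); B=R.from_euler('xyz',s['orientation'])*R.from_euler('xyz',[np.pi,0,-np.pi/2]).inv()
    w=np.array(s['tcp_pos'])-B.apply([90,0,H]); d=R.from_euler('z',-JY).apply(w-np.r_[JO,0]); x=B.as_matrix()[:,0]
    return np.round(d,1),np.round(np.degrees([np.arctan2(x[1],x[0]),np.arcsin(x[2])]),2),np.round(s['contact_force'],1),round(s['t'],2)
def go(x,y,z,deg,v,thr=None):
    p,o=pose(jw(x,y,z),JY,np.deg2rad(deg)); r=bot.movel(p+OFF,o,max_speed=v,threshold=thr); print(r,*tipnow()); return r
E
python3 - <<'E'
from h import *
r=go(-57,0,30,9,80)
r=go(-57,0,13.5,9,40,6)
if not r or tipnow()[0][2]<15: r=go(-85,0,13.5,9,40,6)
E
```

```text
False [-58.2   0.8  29.6] [3.69 8.91] [-0.8 -0.8 -2.3] 22.59
False [-57.6   1.   13.3] [3.7  8.97] [ 0.7 -0.1 -1.7] 23.15
True [-80.3   1.1  13.7] [3.71 9.19] [ 2.9 -0.4 -1.9] 23.74
```

```bash
sed -i 's/^OFF=.*/OFF=np.zeros(3)/' h.py
python3 - <<'E'
from h import *
go(-79.2,0,13.3,9,40)
for d,z in((6,13),(3,12.8),(1,12.5)):
    if go(-79.2,0,z,d,35,10): break
else: go(-79.2,0,12,0,20,10)
E
```

```text
False [-80.   -0.2  13. ] [3.7  8.91] [-0.1 -0.8 -3.3] 23.99
False [-79.3  -0.1  12.6] [3.68 5.98] [-0.  -0.2 -2. ] 24.29
False [-79.6  -0.1  12.4] [3.7  3.01] [-0.3  0.2 -2.9] 24.59
False [-79.5  -0.   12.3] [3.7  1.04] [ 0.7 -0.8 -2.9] 24.84
True [-80.6   0.   12.6] [ 3.72 -0.15] [-1.   0.1  5. ] 25.05
```

The plate is seated: it touches at 0° tilt, with its underside about 12.6 mm up against the 12 mm bed. I release it, check, and drive the catch by gripping its block.

Run:
```python
from h import *
bot.grip(1.0); s=bot.get_state(); t=np.array(s['tcp_pos']); print(s['contact_force'],s['t'])
bot.movel(t+[0,0,75],max_speed=150)
o=pose(jw(0,0,0),JY,0)[1]; q=lambda x,z:jw(x,0,z+H-11)
bot.movel(q(132,105),o,max_speed=200); bot.dwell(.2)
import json
m=imaging.camera_model('wrist'); im=imaging.capture('wrist'); sd=imaging.capture('side'); ms=imaging.camera_model('side'); cv2.imwrite('pics/s_j.png',sd); cv2.imwrite('pics/w_j.png',im)
print(bot.get_state()['t'])
# yellow in side: compare with predicted seated outline at z=18
P=np.array([jw(*a) for a in [(-62,-60,18),(80,-60,18),(80,60,18),(-62,60,18)]])
for mk,mm in((yellow(sd),ms),(yellow(im),m)):
    ys,xs=np.nonzero(mk)
    pr=proj(mm,P); print(np.round(pr,1).tolist())
    c=max(comps(mk,100),key=lambda c:-np.linalg.norm(c[2]-pr.mean(0))); print(c[1])
x0,y0=170,170; c1=cv2.resize(sd[170:310,165:305],(400,400),interpolation=cv2.INTER_CUBIC)
cv2.polylines(c1,[np.int32((proj(ms,P)+.5-[165,170])*400/140)],True,(255,0,255),1)
c2=cv2.resize(im,(400,300)); cv2.polylines(c2,[np.int32((proj(m,P)+.5)*400/512)],True,(255,0,255),1)
cv2.imwrite('pics/v5.png',np.hstack([c1,np.vstack([c2,np.zeros((100,400,3),np.uint8)])]))
```

```text
[ 0.04814747  0.13644338 -0.14784321] 25.7417
27.4583
[[277.2, 252.0], [230.0, 231.7], [206.4, 266.3], [256.4, 289.9]]
[ 207  233   70   58 2065]
[[510.1, 126.3], [326.2, 126.3], [317.3, 263.7], [475.9, 263.5]]
[  319   127   193   138 20190]
```

View pics/v5.png

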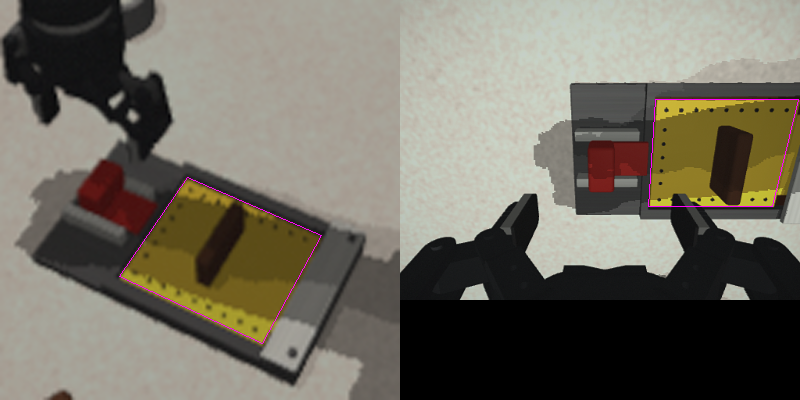

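The plate lies flat inside the walls, with the overlay at z = 18 mm matching its outline in both views. The catch nose at wrist crop (648,160) is just clear of the free edge. Now the catch.

Run:
```python
from h import *
o=pose(jw(0,0,0),JY,0)[1]; q=lambda x,z:jw(x,0,z+H-11)
jx=lambda:(lambda s:(round(float(R.from_euler('z',-JY).apply(np.array(s['tcp_pos'])-np.r_[JO,0])[0]),1),np.round(s['contact_force'],1),round(s['opening'],3),round(s['t'],2)))(bot.get_state())
r=bot.movel(q(132,38),o,max_speed=120,threshold=10); print(r,jx())
if not r:
    bot.grip(0,40); print(jx())
    r=bot.movel(q(107,38),o,max_speed=40,threshold=14); print(r,jx()); bot.dwell(.2); print(jx())
```

```text
False (132.5, array([ 0.7,  0.7, -0.7]), 1.0, 28.17)
(132.5, array([-0.8, -0. ,  3.3]), 0.272, 28.75)
True (113.6, array([2.1, 0.4, 0.3]), 0.274, 29.28)
(113.6, array([-0.7, -0.2,  0.2]), 0.268, 29.48)
```

Run:
```python
from h import *
o=pose(jw(0,0,0),JY,0)[1]; q=lambda x,z:jw(x,0,z+H-11)
jx=lambda:(lambda s:(round(float(R.from_euler('z',-JY).apply(np.array(s['tcp_pos'])-np.r_[JO,0])[0]),1),np.round(s['contact_force'],1),round(s['opening'],3),round(s['t'],2)))(bot.get_state())
r=bot.movel(q(107,38),o,max_speed=30,threshold=25); print(r,jx())
bot.grip(1.0); bot.movel(q(113.5,38),o,max_speed=40)
bot.movel(q(113.5,150),o,max_speed=150); bot.dwell(.2)
ms=imaging.camera_model('side'); sd=imaging.capture('side'); im=imaging.capture('wrist'); m=imaging.camera_model('wrist')
for I,mm in((sd,ms),(im,m)):
    h=cv2.cvtColor(I,cv2.COLOR_BGR2HSV); mk=(cv2.inRange(h,(0,170,40),(5,255,255))|cv2.inRange(h,(175,170,40),(180,255,255)))>0
    g=proj(mm,[jw(113,0,44)])[0]; c=min(comps(mk,40),key=lambda c:np.linalg.norm(c[2]-g)); 
    P=ray(mm,np.argwhere(c[0])[:,::-1],26.5); J=R.from_euler('z',-JY).apply(P-np.r_[JO,0]); J=J[abs(J[:,1])<18]; print('nose tip jig x',np.round(np.percentile(J[:,0],[0,1,3]),1))
    P=np.array([jw(*a) for a in [(-62,-60,18),(80,-60,18),(80,60,18),(-62,60,18)]]); pr=proj(mm,P); y=max(comps(yellow(I),100),key=lambda c:-np.linalg.norm(c[2]-pr.mean(0))); print(np.round(pr).tolist(),y[1])
print(bot.get_state()['t'])
```

```text
False (113.7, array([15.5,  1.8, -8.5]), 0.269, 29.9)
nose tip jig x [66.1 66.9 68.4]
[[277.0, 252.0], [230.0, 232.0], [206.0, 266.0], [256.0, 290.0]] [ 207  232   70   59 2005]
nose tip jig x [65.2 65.9 67.2]
[[451.0, 123.0], [296.0, 123.0], [292.0, 241.0], [429.0, 241.0]] [  294   124   167   119 15127]
32.0417
```

```bash
python3 -c "
from bench import bot
print(bot.sign_off())"
```

```text
the job is handed in; nothing more can be done
None
```

The job is handed in at about 32 s: the plate lies flat under the lip, the catch is fully in (nose tip seen at about 65–66 mm against 65.5 expected), and I did not move the brush, tape roll or jar. The first grasp closed empty because the fingertips end about 38 mm short of the reported TCP; I measured that by touching the table and grasped again.

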